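# Seat a lens tube's brass end cap and back it off a quarter turn

### The job

Two lens tubes stand bolted to the optical table, one with a brass cap and one with a black cap, each cap already started on its thread. Screw the knurled brass cap down, clockwise seen from above, until it bottoms out, then back it off a quarter turn so that the window inside is not strained, and finish while still holding the cap there in the gripper. Leave the black cap and the loose things on the table alone.

Things in the scene. Friction and masses are not known exactly. Their poses are not given: they have to be found in the camera images.
- brass_cap: brass knurled cap to be turned: upright cylinder 46 mm in diameter, 24 mm high, dark window and a short black radial index line on top. Origin at its centre, half-way up (82 mm above the table when bottomed); z up, x along the index line. Grip it across its diameter from above. It cannot come off; it turns stiffly (about 0.06 N m) and stays where left.
- brass_tube: fixed lens tube under the brass cap; origin on the tube's axis at table height. Narrower than the cap: at most 41 mm across from the shoulder (70 mm up) down to a 44 mm flange whose top is 18 mm up; below it a square base 76 x 76 x 12 mm with four screw heads to 17 mm up.
- brass_thread (a joint): how far the brass cap is unscrewed, rad: 0 is bottomed out on the tube's shoulder (a firm stop), positive is anticlockwise seen from above (rising 1.27 mm per rad, up to 5.5). It starts between 2.4 and 4.2. A quarter turn is 1.57.
- black_cap: the black knurled cap of the other, otherwise identical lens tube (46 mm in diameter, 24 mm high, white index line), not to be turned. Origin at its centre, half-way up. The two tubes may have changed places.
- black_mark (a point): outer end of the white index line on the top rim of the black cap, 22 mm from the cap's axis and 12 mm above its centre
- lens_box: small white plastic lens box, 47 x 45 x 19 mm, loose; origin at the centre of its underside; leave alone
- tape_roll: black tape roll lying flat, 58 x 56 x 19 mm, loose; origin at the centre of its underside; leave alone
- wash_bottle: white bottle with a red cap, 60 x 59 x 136 mm, loose, standing; origin at the centre of its underside; leave alone
- driver: ball driver with a red handle, lying, 193 x 21 x 20 mm, loose; origin under its centre; leave alone
- adapter: knurled steel tube adapter, 26 x 26 x 15 mm, loose; origin at the centre of its underside; leave alone

How it is judged:
By the outcome, as a careful person would: the job done as asked, in the order asked, and still so for the second after the job is handed in, while the arm keeps its last pose, push and grip.
It also fails if it takes over 56 s, if anything falls off the work surface, if the arm or the gripper's body presses on something with over 40 N, if the wrist force passes 120 N, or if a joint passes its speed limit or range.

### The arm

A 6-joint arm with a two-finger parallel gripper is mounted at the origin on a cart in front of the work surface, level with it; the furniture and walls round the work are solid. World frame = base frame: x ahead of the robot, y to its left, z up, the work surface at z = 0. Lengths are in m, angles in degrees, forces in N, time in s.
With the tool pointing down it reaches from about 0.325 to 0.775 m from the base axis. Payload 9.3 kg.
Tool frame: the origin (TCP) lies midway between the tips of the shut fingers; the grasp point (between the pads) lies 19 mm behind it (robot.hold_point_z is the distance from the TCP to the grasp point, in m); z points along the fingers, y is the direction in which the jaws open and shut (so a half turn about z gives the same grasp; the last joint's range is limited). The gripper opens to 85 mm and grips with 20 to 120 N. Pads are 22 mm wide; open, the fingers measure 114 mm over their backs; the gripper's body (76 mm by 85 mm) begins 54 mm behind the grasp point. The pads swing forward as they close: fully open they stand 13 mm farther back than shut.
Start: joints at [-78.816, 14.817, 1.232, 76.415, 0, 81.257], TCP at [0.187, -0.517, 0.231] pointing down, gripper open.
Joint ranges: [-174.27, 174.27], [-52.1, 104.24], [-59.71, 78.15], [-110.17, 111.67], [-87.03, 83.33], [-180, 180]. Speed limits (degrees/s): [127.2, 127.2, 159.86, 180, 180, 180].

### API

Orientations are given as [roll, pitch, yaw] about the fixed x, y, z axes, in that order (R = Rz(yaw) Ry(pitch) Rx(roll)).
In Python, from cell import robot gives the robot as it stands. The module is installed in compiled form; this text tells all that it offers. Calls block until the motion is done:
- robot.move_ptp(position, orientation): joint-space move of the TCP to a pose.
- robot.movel(position, v=0.15, ori=None, contact_N=None): straight line of the TCP; ori=None keeps the orientation; v is the mean speed in m/s. With contact_N (N) it stops when the force on the tool has changed by that much, and returns True; else False.
- robot.goto_joints(angles): joint-space move.
- robot.command_gripper(opening, newtons=None): finger opening in m; newtons is the grip in N (None keeps the last); returns when the fingers have stopped.
- robot.pause(seconds).
- robot.ik(position, orientation): joint angles nearest the present ones, or None.
- robot.camera(name): name is "side" or "top"; returns (picture, depth): 420x560x3 uint8, red, green, blue; 420x560 float32, m along the optical axis (not along the pixel's ray), 0 where there is no reading.
- robot.camera_info(name): a dict with "fx", "fy", "cx", "cy" (pixels), "k1" (the pictures are not rectified: a ray, as slopes to the right and down, at radius r is drawn at 1 + k1 r^2 times it, then the intrinsics apply), "view" (4x4, takes a point from world to camera coordinates). Camera axes: x right, y down, z forward; pixel columns grow to the right and rows downward; lengths in m; the calibration is good to about 2 mm. A picture is of the moment at which its call begins. camera_info takes no time and is no camera call.
A pose or a line that the arm cannot do raises robot.IKError and nothing moves.
- robot.hand_in(): hands the job in, once; it reports no verdict.
Readings, each from a call of its own:
- robot.current_clock(): time.
- robot.current_qpos(): joint angles.
- robot.current_joint_velocities(): joint speeds.
- robot.current_joint_torque(): joint torques, N m.
- robot.current_eef_pos(): TCP position.
- robot.current_tool_rot(): TCP orientation.
- robot.current_contact_force(): force on the tool from outside, world axes, zero at the start.
- robot.current_wrist_torque(): the same for the moment, N m.
- robot.current_grip_width(): finger opening in m.
Only numpy, scipy, OpenCV 4.12 (cv2) and the standard library are available. Lean on these libraries where they do the work, as an engineer would, in place of code of your own. Each camera call takes 0.05 s, during which the arm holds its last target. There are 200 camera calls.

## Working session

There is one attempt and no reset: what is moved stays moved. The work goes in short steps, each a Python script; the robot and the scene stay as the last script left them, time stands still between calls to the robot, and variables do not carry over. Pictures are saved under pics/ and viewed, about 8 in all and at most 12, crops included, and the job is handed in when it is done.

```bash
mkdir -p pics; cat > h.py <<'E'
import numpy as np, cv2
from cell import robot
def shot(n,f):
    p,d=robot.camera(n); cv2.imwrite(f'pics/{f}.png',p[:,:,::-1]); np.savez(f'pics/{f}.npz',p=p,d=d); return p,d
def ray(n,uv):
    c=robot.camera_info(n); s=np.array([(uv[0]-c['cx'])/c['fx'],(uv[1]-c['cy'])/c['fy']]); q=s.copy()
    for _ in range(20): q=s/(1+c['k1']*q@q)
    V=np.array(c['view']); R,t=V[:3,:3],V[:3,3]
    return -R.T@t, R.T@np.array([*q,1.])
def onz(n,uv,z):
    o,d=ray(n,uv); return o+d*(z-o[2])/d[2]
def proj(n,P):
    c=robot.camera_info(n); V=np.array(c['view']); p=V[:3,:3]@P+V[:3,3]; s=p[:2]/p[2]; s=s*(1+c['k1']*s@s)
    return np.array([s[0]*c['fx']+c['cx'],s[1]*c['fy']+c['cy']])
E
python3 - <<'E'
from h import *
a,_=shot('top','t0'); b,_=shot('side','s0')
for n in('top','side'):
    c=robot.camera_info(n); V=np.array(c['view']); print(n,c['fx'],c['k1'],-V[:3,:3].T@V[:3,3],V[2,:3])
print(robot.current_tool_rot(),robot.hold_point_z,robot.current_grip_width(),robot.current_clock())
E
```

```text
top 429.2998715386359 -0.02202958836063657 [4.00773072e-01 2.64982698e-04 1.38447060e+00] [ 0.10735365 -0.02015616 -0.99401656]
side 396.01381299168156 -0.10225501747147861 [0.07053434 1.22039578 0.589945  ] [ 0.33970384 -0.87125371 -0.35428558]
[-1.79933761e+02 -1.03289510e-02  1.99238858e+01] 0.0187 0.08552174821526447 0.1
```

View pics/t0.png

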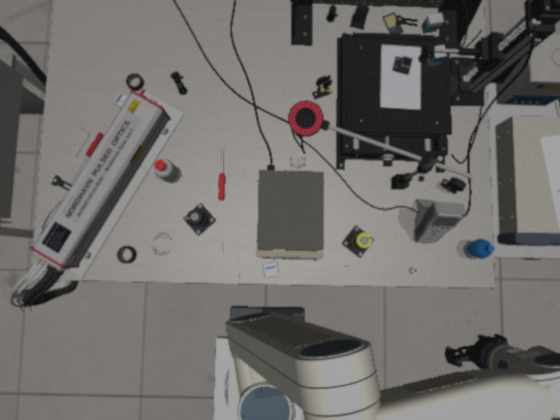

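View pics/s0.png

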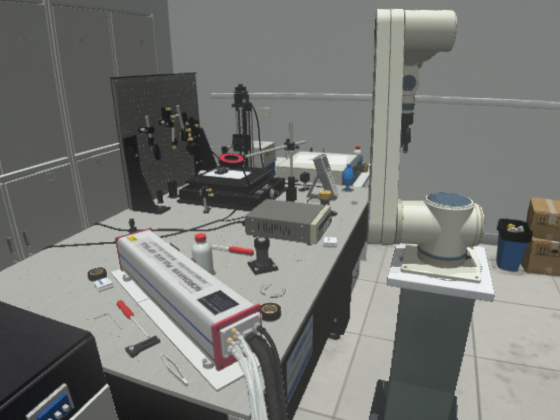

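The brass cap is at about (364,241) in the top view, right of the grey controller. The black cap is at about (199,216). In the side view the brass cap shows at (326,197), behind the controller.

```bash
python3 - <<'E'
from h import *
t=cv2.imread('pics/t0.png'); s=cv2.imread('pics/s0.png')
a=cv2.resize(t[215:265,335:395],(480,400),interpolation=cv2.INTER_CUBIC); b=cv2.resize(s[180:210,305:345],(320,240),interpolation=cv2.INTER_CUBIC)
o=np.zeros((400,800,3),np.uint8); o[:,:480]=a; o[:240,480:]=b; cv2.imwrite('pics/c0.png',o)
p=np.load('pics/t0.npz'); d=p['d']; hsv=cv2.cvtColor(p['p'],cv2.COLOR_RGB2HSV)
m=cv2.inRange(hsv,(18,90,60),(35,255,255)); m[:,:330]=0;m[:,395:]=0;m[:215]=0;m[265:]=0
ys,xs=np.nonzero(m); print(len(xs),xs.min(),xs.max(),ys.min(),ys.max(),xs.mean(),ys.mean())
c=cv2.convexHull(np.c_[xs,ys].astype(np.int32)); print(cv2.minEnclosingCircle(c))
V=np.array(robot.camera_info('top')['view'])
def P(u,v):
    o,r=ray('top',(u,v)); return o+r*d[v,u]
for u in range(348,376,3): print(u,P(u,241).round(3))
for u,v in((290,210),(440,215),(410,235)): print(u,v,P(u,v).round(3))
print(onz('top',(364,241),.098))
ps=np.load('pics/s0.npz');print(proj('side',onz('top',(364,241),.094)))
E
```

```text
149 355 371 232 248 362.4563758389262 240.3489932885906
((363.0, 240.0), 8.24631118774414)
348 [ 0.461 -0.256  0.011]
351 [ 0.461 -0.265  0.012]
354 [ 0.46  -0.269  0.043]
357 [ 0.458 -0.267  0.098]
360 [ 0.458 -0.275  0.1  ]
363 [ 0.458 -0.285  0.099]
366 [ 0.458 -0.293  0.1  ]
369 [ 0.458 -0.302  0.101]
372 [ 0.462 -0.332  0.015]
375 [ 0.463 -0.345  0.001]
290 210 [ 0.548 -0.064  0.086]
440 215 [ 0.531 -0.482  0.195]
410 235 [ 0.485 -0.462 -0.003]
[ 0.45795616 -0.28795071  0.098     ]
[325.64600057 192.71027635]
```

View pics/c0.png

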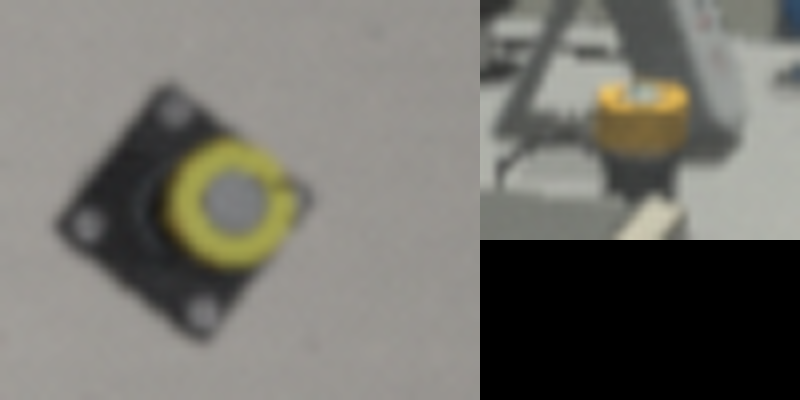

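The crop shows the cap ring centred at about (363.6,239.9), with the index line toward the upper right. In the side view the top face is at about (325.4,192). I'll triangulate and approach with joint 6 wound back far enough for one continuous turn.

```bash
python3 - <<'E'
from h import *
A=[];B=[]
for n,uv in(('top',(363.6,239.9)),('side',(325.0,191.7))):
    o,d=ray(n,uv); d/=np.linalg.norm(d); M=np.eye(3)-np.outer(d,d); A.append(M);B.append(M@o)
X=np.linalg.solve(sum(A),sum(B)); print('tri',X,'top098',onz('top',(363.6,239.9),.0985))
c=onz('top',(363.6,239.9),.0985)[:2]*.5+X[:2]*.5
np.save('c.npy',c); print(c)
for z in(.2,.064):
    q=robot.ik([*c,z],[180,0,-70]); print(z,np.round(q,2))
q=np.array(robot.ik([*c,.2],[180,0,-70])); q5=q.copy()
yaw0=q[5]  # re-wind to -140 near
yaw=-70+ (q[5]+140); q=np.array(robot.ik([*c,.2],[180,0,yaw])); print(yaw,q.round(2))
if q[5]>0:q[5]-=360*(q[5]>180)
q[5]=-140; robot.goto_joints(list(q))
print(robot.current_eef_pos(),robot.current_tool_rot(),robot.current_qpos(),robot.current_clock())
E
```

```text
tri [ 0.46081849 -0.28668825  0.09872943] top098 [ 0.46121799 -0.28663636  0.0985    ]
[ 0.46101824 -0.28666231]
0.2 [ -40.73   14.74   -3.45   71.8     0.   -150.73]
0.064 [ -40.73   20.06  -16.94   53.      0.   -150.73]
-80.73196654793256 [ -40.73   14.74   -3.45   71.8     0.   -140.  ]
[ 0.46092961 -0.28680526  0.19998994] [ 1.79997423e+02  5.65006510e-04 -8.07669916e+01] [-4.07488295e+01  1.47448991e+01 -3.45133822e+00  7.18058527e+01
 -1.61044441e-03 -1.39981838e+02] 3.325
```

```bash
python3 - <<'E'
from h import *
c=np.load('c.npy')
f=lambda s:print(s,np.round(robot.current_contact_force(),2),np.round(robot.current_wrist_torque(),3),round(robot.current_grip_width(),4),robot.current_eef_pos().round(4) if hasattr(robot.current_eef_pos(),'round') else robot.current_eef_pos(),robot.current_clock())
f('hover'); print(robot.movel([*c,.064],v=.12,contact_N=8)); f('down')
p,_=shot('side','s1')
robot.command_gripper(.04,20); f('closed'); 
p,_=shot('side','s2')
robot.pause(.3); f('later')
o=np.hstack([cv2.resize(cv2.imread(f'pics/s{i}.png')[140:230,275:375],(400,360),interpolation=cv2.INTER_CUBIC) for i in(1,2)]); cv2.imwrite('pics/c1.png',o)
E
```

```text
hover [ 0.04 -0.22  0.52] [ 0.019 -0.052 -0.005] 0.0856 [ 0.4609 -0.2868  0.2   ] 3.325
False
down [ 0.19 -0.18  0.71] [ 0.001  0.019 -0.012] 0.0856 [ 0.4613 -0.287   0.0646] 4.6083
closed [3.42 1.51 3.43] [ 0.381 -0.797  0.   ] 0.0453 [ 0.4618 -0.2867  0.0645] 5.1
later [5.36 2.41 4.27] [ 0.539 -0.943 -0.044] 0.0456 [ 0.4618 -0.2867  0.0645] 5.45
```

View pics/c1.png

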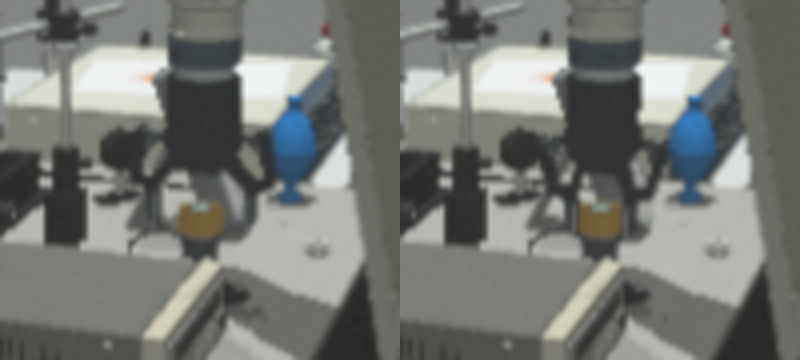

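Gripped with a small lateral load, so I'll shift slightly. Then I'll raise the grip and turn clockwise in small steps, following the thread down and watching Mz.

```bash
cat >> h.py <<'E'
import json
def step(st,dq,z_follow=True):
    "turn by dq deg (clockwise +), lowering with the thread"
    st['q6']+=dq; st['z']-=.00127*np.radians(dq)
    yaw=-80.732-(st['q6']+140)
    q=np.array(robot.ik([*st['c'],st['z']],[180,0,(yaw+180)%360-180])); q[5]=st['q6']
    robot.goto_joints(list(q))
    return robot.current_wrist_torque()[2]
def rep(st,s=''):
    print(s,round(st['q6'],1),'act',round(robot.current_qpos()[5],2),'F',np.round(robot.current_contact_force(),1),'M',np.round(robot.current_wrist_torque(),2),'w',round(robot.current_grip_width(),4),'t',round(robot.current_clock(),2))
E
python3 - <<'E'
from h import *
c=np.load('c.npy')+[.0008,.0003]
st=dict(q6=-140.,z=.064,c=list(c))
robot.movel([*c,.064],v=.05); robot.command_gripper(.04,70); rep(st,'grip')
for i in range(8): step(st,5); rep(st)
json.dump(st,open('st.json','w'))
E
```

```text
grip -140.0 act -139.92 F [0.  1.4 7.9] M [ 0.22 -0.09  0.05] w 0.0449 t 5.92
 -135.0 act -134.96 F [0.6 1.3 7.1] M [ 0.22 -0.12 -0.1 ] w 0.0447 t 6.17
 -130.0 act -129.96 F [-0.2  1.9  7.4] M [ 0.24 -0.06 -0.05] w 0.0444 t 6.42
 -125.0 act -124.95 F [0.3 1.6 7.1] M [ 0.23 -0.1  -0.16] w 0.0445 t 6.67
 -120.0 act -119.96 F [0.6 1.3 6.9] M [ 0.22 -0.15 -0.06] w 0.0447 t 6.92
 -115.0 act -114.96 F [0.3 1.6 7. ] M [ 0.26 -0.15 -0.05] w 0.0442 t 7.17
 -110.0 act -109.95 F [1.1 1.8 7.6] M [ 0.27 -0.15 -0.07] w 0.0447 t 7.42
 -105.0 act -104.96 F [0.3 1.1 7.1] M [ 0.19 -0.16 -0.08] w 0.0444 t 7.67
 -100.0 act -99.96 F [1.7 0.7 8. ] M [ 0.2  -0.17 -0.03] w 0.0443 t 7.92
```

```bash
python3 - <<'E'
from h import *
st=json.load(open('st.json')); L=[]
while st['q6']<125:
    m=step(st,4); L.append((round(st['q6']),round(m,2),round(robot.current_qpos()[5]-st['q6'],2)))
    if abs(m+.07)>.3: break
print(L); rep(st,'stop'); json.dump(st,open('st.json','w'))
E
```

```text
[(-96, np.float64(-0.06), np.float64(0.04)), (-92, np.float64(-0.07), np.float64(0.04)), (-88, np.float64(-0.09), np.float64(0.04)), (-84, np.float64(-0.14), np.float64(0.04)), (-80, np.float64(-0.07), np.float64(0.04)), (-76, np.float64(-0.08), np.float64(0.04)), (-72, np.float64(-0.06), np.float64(0.04)), (-68, np.float64(-0.07), np.float64(0.03)), (-64, np.float64(-0.07), np.float64(0.04)), (-60, np.float64(-0.06), np.float64(0.04)), (-56, np.float64(-0.09), np.float64(0.04)), (-52, np.float64(-0.07), np.float64(0.04)), (-48, np.float64(-0.02), np.float64(0.04)), (-44, np.float64(-0.05), np.float64(0.04)), (-40, np.float64(-0.08), np.float64(0.04)), (-36, np.float64(-0.04), np.float64(0.04)), (-32, np.float64(-0.04), np.float64(0.04)), (-28, np.float64(-0.08), np.float64(0.04)), (-24, np.float64(-0.05), np.float64(0.04)), (-20, np.float64(-0.06), np.float64(0.04)), (-16, np.float64(-0.05), np.float64(0.04)), (-12, np.float64(-0.09), np.float64(0.04)), (-8, np.float64(-0.03), np.float64(0.04)), (-4, np.float64(-0.05), np.float64(0.04)), (0, np.float64(-0.05), np.float64(0.04)), (4,
[... 493 characters left out ...]
p.float64(0.04)), (52, np.float64(-0.03), np.float64(0.04)), (56, np.float64(-0.05), np.float64(0.04)), (60, np.float64(-0.03), np.float64(0.04)), (64, np.float64(-0.13), np.float64(0.04)), (68, np.float64(-0.08), np.float64(0.04)), (72, np.float64(-0.07), np.float64(0.03)), (76, np.float64(-0.09), np.float64(0.04)), (80, np.float64(-0.05), np.float64(0.04)), (84, np.float64(-0.08), np.float64(0.04)), (88, np.float64(-0.12), np.float64(0.04)), (92, np.float64(-0.09), np.float64(0.04)), (96, np.float64(-0.04), np.float64(0.04)), (100, np.float64(-0.1), np.float64(0.04)), (104, np.float64(1.23), np.float64(-0.07))]
stop 104.0 act 103.93 F [-1.6 -0.1  8.2] M [-0.15  0.24  1.23] w 0.0447 t 20.67
```

```bash
python3 - <<'E'
from h import *
st=json.load(open('st.json'))
shot('side','s3'); shot('top','t3')
for i in range(8):
    step(st,-.75); M=[robot.current_wrist_torque()[2]]
    for _ in range(2): robot.pause(.05); M.append(robot.current_wrist_torque()[2])
    print(st['q6'],np.round(M,2),round(robot.current_qpos()[5],2),round(robot.current_clock(),2))
json.dump(st,open('st.json','w'))
a=cv2.imread('pics/s3.png')[150:230,285:365]; b=cv2.imread('pics/t3.png')[200:280,320:400]
cv2.imwrite('pics/c3.png',np.hstack([cv2.resize(x,(400,400),interpolation=cv2.INTER_CUBIC) for x in(a,b)]))
E
```

```text
103.25 [0.99 1.04 1.09] 103.17 21.12
102.5 [0.78 0.81 0.82] 102.44 21.47
101.75 [0.52 0.5  0.56] 101.71 21.82
101.0 [0.25 0.28 0.28] 100.98 22.17
100.25 [ 0.01  0.06 -0.  ] 100.25 22.52
99.5 [ 0.04  0.01 -0.  ] 99.5 22.87
98.75 [ 0.03 -0.02  0.04] 98.75 23.22
98.0 [0.03 0.01 0.01] 98.0 23.57
```

View pics/c3.png

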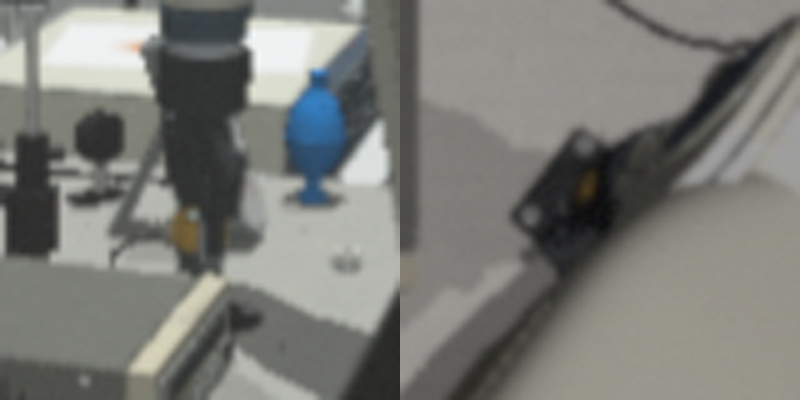

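The reaction torque reached 1.23 N·m at q6 = 104. It unloaded linearly at 0.33 N·m/deg to zero at about 100.2, so the grip didn't slip at the stop and bottomed-out is at q6 ≈ 100.1. The picture shows the cap still between the fingers, at about (185,230) in the side crop. I'll back off to q6 = 10.1.

```bash
python3 - <<'E'
from h import *
st=json.load(open('st.json')); M=[]
n=22; d=(st['q6']-10.1)/n
for i in range(n): M.append(step(st,-d))
print('M range',np.round([min(M),max(M)],2)); robot.pause(.5); rep(st,'end'); print(robot.current_eef_pos(),robot.current_tool_rot())
shot('side','s4'); shot('top','t4')
a=cv2.imread('pics/s4.png')[150:230,285:365]; b=cv2.imread('pics/t4.png')[180:280,160:400]
o=np.zeros((400,800,3),np.uint8); o[:,:400]=cv2.resize(a,(400,400),interpolation=cv2.INTER_CUBIC); o[:166,400:]=cv2.resize(b,(400,166)); cv2.imwrite('pics/c4.png',o)
json.dump(st,open('st.json','w'))
E
```

```text
M range [0.01 0.09]
end 10.1 act 10.1 F [ 1.1 -0.8  6.7] M [-0.09 -0.13  0.01] w 0.0445 t 29.57
[ 0.46195062 -0.28695402  0.06126097] [-1.79961290e+02  7.93362634e-02  1.29238975e+02]
```

View pics/c4.png

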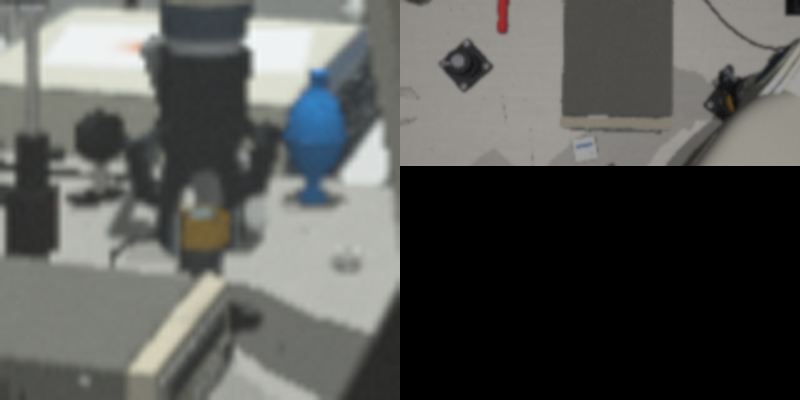

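The cap is still clamped, in the side crop at about (205,228). The other tube and the loose items look unchanged. Handing in.

```bash
python3 -c "
from cell import robot
robot.hand_in(); print(robot.current_clock())"
```

```text
the job is handed in; nothing more can be done
the job is handed in; nothing more can be done
```

The brass cap is screwed down to its stop and backed off 90°, and the gripper is still holding it at its 70 N grip setting. I handed the job in at about 30 s.

- **Turning down:** I turned the cap clockwise in one continuous grip, about 240° (4.19 rad). That is close to the upper end of the stated 2.4–4.2 rad range. The torque then jumped to 1.23 N·m at the stop.
- **Stop position:** on unloading, the torque fell in a straight line to zero, which put the bottomed-out position at a joint 6 angle of about 100.1°. The straight line suggests the grip did not slip there. I backed off from that angle to 10.1°.
- **Last checks:** joint 6 read 10.10°, the torque about the cap axis was about 0.01 N·m, the force on the tool was about 7 N and the grip width was 44.5 mm. In the last pictures the cap was in the fingers, and the black-capped tube and the loose items in the cropped view looked unmoved.
- **Not confirmed by sight:** the index line was hidden by the gripper and arm, so the quarter turn rests on the joint angle and torque readings. While the cap was turning, the small torque readings had the opposite sign to what I expected. I put this down to the joint slightly overshooting at the end of each step, but did not test that.

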